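# Prop the drying cabinet's door open on the stay's middle hole

### The job

The little drying cabinet needs airing while the paint on the wagon inside hardens: prop its spring-closed door half open. Lift the steel stay on top by its ball knob, draw the door open with it, and drop the middle of its three holes fully down over the pin on the roof, so that the door stays there when you let go. Ease it on by feel, never forcing the stay against the pin, and leave the things standing round about alone.

Things in the scene. Friction and masses are not known exactly. Their poses are not given: they have to be found in the camera images.
- cabinet: Fixed plywood cabinet 95 deep (x), 150 wide (y), roof 150 mm up. Origin: centre of underside; -x is its front, +y its left. On the roof an upright steel pin, 7 mm thick, flat top 14.5 mm above the roof, on a slotted plate: it stands at x -35.5 mm and, clamped, anywhere from y +28 to +42 mm.
- door (a joint): Glazed front door, free edge 144 mm from its upright hinge line, which is at cabinet x -55.5, y -71 mm. 0 shut; grows to 1.35 rad as it opens towards -x (counterclockwise from above). A spring shuts it: 0.14 N m at 0, 0.23 at 0.65. With the hole nearest, middle, farthest from the pivot on the pin it stands at about 0.33, 0.68, 1.01 (0.16-0.45, 0.57-0.78, 0.90-1.12 with the pin's place).
- stay: Flat steel arm 20 wide, 5 thick, about 70 g. Origin: mid thickness at its pivot, 157 mm up on the door's top edge, 58 mm from the hinge line. x runs along it to the knob, z up. Swivels freely, hinges up, stops at level, 4.5 mm over the roof. Three 9 mm holes, 64, 83, 102 mm from the pivot. Starts level across the roof behind the pin. Resting on the pin's top it is about 0.12 rad up.
- stay_knob (a point): Centre of the steel ball knob, 16 mm in diameter, on a short 8 mm neck near the stay's free end, 128 mm from the pivot. The ball's centre is 24 mm above the arm's upper face, 26.5 mm above its middle plane, 183.5 mm up when the arm lies level. z is the neck's axis.
- paint_tin: Small enamel tin, 33 mm across, 28 high, standing. Bystander. Origin: centre of underside.
- glue_bottle: White glue bottle with red cap, 33 mm across, 84 high, standing. Bystander. Origin: centre of underside.
- track_rubber: Brown abrasive block 24 x 60 x 18 mm, lying flat. Bystander. Origin: centre of underside.

How it is judged:
By the outcome, as a careful person would: the job done as asked, in the order asked, and still so for the second after the job is handed in, with the robot touching nothing.
It also fails if it takes over 67 s, if anything falls off the work surface, if the arm or the gripper's body presses on something with over 40 N, if the wrist force passes 120 N, or if a joint passes its speed limit or range.

### The arm

A 7-joint arm with a two-finger parallel gripper is mounted at the origin on a cart in front of the work surface, level with it; the furniture and walls round the work are solid. World frame = base frame: x ahead of the robot, y to its left, z up, the work surface at z = 0. Lengths are in m, angles in degrees, forces in N, time in s.
With the tool pointing down it reaches from about 0.425 to 0.875 m from the base axis. Payload 4.7 kg.
Tool frame: the origin (TCP) lies on the mounting face of the last link; the fingertips stand 182 mm ahead of it and the grasp point (between the pads) lies 164 mm ahead of it; z points along the fingers, y is the line along which they close (so a half turn about z gives the same grasp; the last joint's range is limited). The gripper opens to 87 mm and grips with 3 to 60 N. Pads are 19 mm wide; open, the fingers measure 117 mm over their backs; the gripper's body (75 mm by 190 mm) begins 51 mm behind the grasp point.
Start: joints at [-72.244, 18.392, -4.016, 83.108, 1.295, 78.541, -3.26], TCP at [0.189, 0.622, 0.405] pointing down, gripper open.
Joint ranges: [-163.93, 163.93], [-17.29, 119.83], [-79.2, 71.16], [3.27, 140.29], [-89.18, 269.18], [5.43, 117.66], [-154.24, 154.24]. Speed limits (degrees/s): [147.25, 147.25, 180, 180, 180, 180, 180].

### API

Orientations are given as [roll, pitch, yaw] about the fixed x, y, z axes, in that order (R = Rz(yaw) Ry(pitch) Rx(roll)).
In Python, from cell import env gives the robot as it stands.
- The arm moves only by the tool servo_tool, never from a script. Its argument "plan" is a list of rows, each an object with "xyz": the shift along the tool's x, y, z in cm, a list of three; "twist": the turn, a rotation vector about the tool's x, y, z in degrees, a list of three; "jaw": the closure, from 0 (fully open) to 1 (shut). In form: [{"xyz": [x, y, z], "twist": [wx, wy, wz], "jaw": jaw}, ...]. A call has 1 to 10 rows; each row is the pose to reach, as a shift and turn from the pose commanded when the call began, along the tool's axes at that moment; what a row does not reach only later rows make up. A row lasts 1/12 s, in which the tool goes at most 41.7 mm and 7.16 degrees, less where a joint would pass 70% of its speed; a pose out of reach is approached as far as the arm can. A call with a gripper value outside its range is refused whole. The fingers move at their own pace and stop on an object; "newtons" is the grip in N (left out, the last holds). Time passes only in rows, so rows that repeat a pose let the fingers close. It gives the time, the measured TCP pose, the force, the opening and the grip force at its end, in the units of the state.
- env.get_obs(): the state, without advancing time (a new reading comes with each control period).
- env.read_camera(name): name is "side" or "top" or "wrist"; returns a dict with "img" (480x640x3 uint8, red, green, blue), "camera_matrix" (3x3 intrinsics, pixels), "R" (3x3) and "t" (3): a world point X has camera coordinates R X + t. Camera axes: x right, y down, z forward; pixel columns grow to the right and rows downward; lengths in m; the calibration is good to about 2 mm. A picture is of the moment at which its call begins. There is no depth.
- env.sign_off(): hands the job in; it is judged then, once.
The state is a dict: "time_s": time; "qpos": joint angles; "joint_velocities": joint speeds; "effort": joint torques, N m; "tool_pos": TCP position; "tool_rot": TCP orientation; "force": force on the tool from outside, world axes, zero at the start; "wrist_torque": the same for the moment, N m; "grip_width": finger opening in m; "grasp_force": force on a finger pad.
Only numpy, scipy, OpenCV 4.12 (cv2) and the standard library are available. Lean on these libraries where they do the work, as an engineer would, in place of code of your own. Each camera call takes 0.05 s, during which the arm holds its last target. There are 200 camera calls.

## Working session

There is one attempt and no reset: what is moved stays moved. The work goes in short steps, Python scripts to look and compute and a tool call to move; the robot and the scene stay as the last step left them, time stands still between calls to the robot, and variables do not carry over. Pictures are saved under pics/ and viewed, at most 10 in all, crops included, and the job is handed in when it is done.

Besides the shell and the picture viewer there is one more tool, called as name(argument=value, ...) on one line, values as JSON. servo_tool: Moves the arm, as the interface text tells. Its arguments: {"type":"object","properties":{"plan":{"type":"array","items":{"type":"object","properties":{"xyz":{"type":"array","items":{"type":"number"}},"twist":{"type":"array","items":{"type":"number"}},"jaw":{"type":"number"}}}},"newtons":{"type":"number"}},"required":["plan"]}

```bash
mkdir -p pics; python3 - <<'E'
from cell import env
import cv2,numpy as np
for n in("side","top"):
    c=env.read_camera(n); cv2.imwrite(f"pics/{n}0.png",c["img"][:,:,::-1])
    np.savez(f"pics/{n}0.npz",**c); print(n,c["camera_matrix"].round(1).tolist(),(-c["R"].T@c["t"]).round(3),c["R"].round(2).tolist())
o=env.get_obs();print(o)
E
```

```text
side [[538.9, 0.0, 321.8], [0.0, 538.9, 233.0], [0.0, 0.0, 1.0]] [0.423 0.37  0.613] [[-1.0, -0.07, 0.01], [-0.05, 0.57, -0.82], [0.05, -0.82, -0.57]]
top [[438.9, 0.0, 322.5], [0.0, 438.9, 243.0], [0.0, 0.0, 1.0]] [ 0.325 -0.306  0.964] [[-0.03, -1.0, 0.01], [-0.98, 0.02, -0.17], [0.17, -0.01, -0.98]]
{'time_s': 0.1, 'qpos': array([-72.24328347,  18.43489923,  -4.0176893 ,  83.16724123,
         1.2965338 ,  78.54117432,  -3.25910013]), 'joint_velocities': array([-0.04579899, -0.13547274, -0.05421487, -0.16029932, -0.05552843,
        0.11670552, -0.06136315]), 'effort': array([-4.04057855e-04, -4.92573094e+01, -4.06060964e-01, -3.13399243e+01,
       -6.40728185e-02,  3.95986461e-02,  6.87056649e-05]), 'tool_pos': array([0.18944898, 0.62159035, 0.40377582]), 'tool_rot': array([-1.79902012e+02,  6.25965317e-03,  1.63056122e+02]), 'force': array([0.28320785, 0.19587857, 0.77741678]), 'wrist_torque': array([-0.03057094, -0.00871005, -0.01745331]), 'grasp_force': 0.0, 'grip_width': 0.08726043868137702}
```

View pics/side0.png

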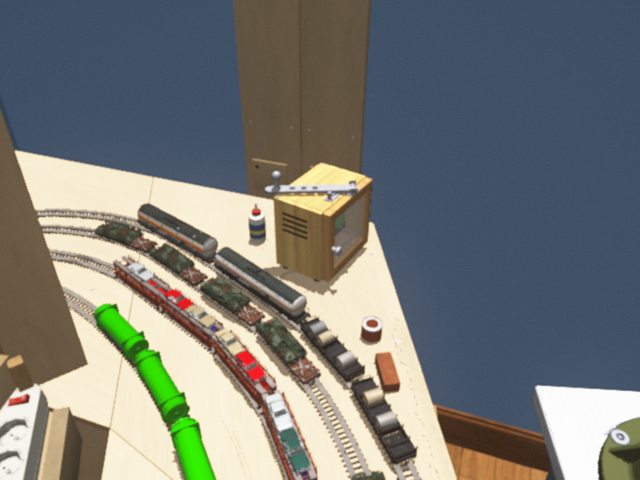

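View pics/top0.png

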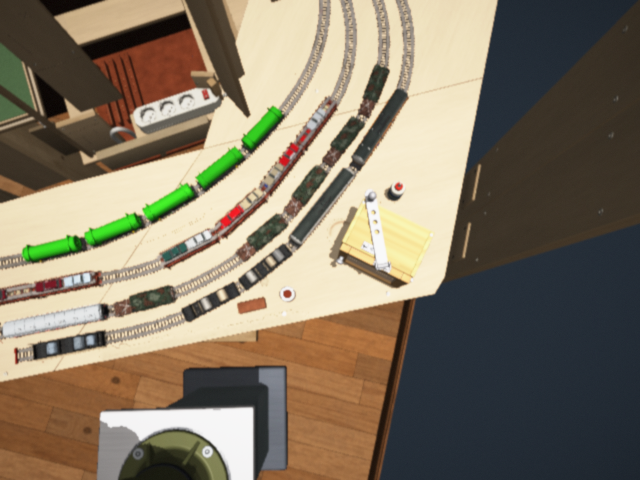

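```bash
cat > h.py <<'E'
import numpy as np,cv2
from scipy.spatial.transform import Rotation as Ro
def load(n): return dict(np.load(f"pics/{n}.npz"))
def P(c): return c["camera_matrix"]@np.c_[c["R"],c["t"]]
def tri(c1,p1,c2,p2):
    X=cv2.triangulatePoints(P(c1),P(c2),np.float64(p1).reshape(2,1),np.float64(p2).reshape(2,1)).ravel();return X[:3]/X[3]
def atz(c,p,z):
    r=c["R"].T@np.linalg.inv(c["camera_matrix"])@[*p,1.];o=-c["R"].T@c["t"];return o+r*(z-o[2])/r[2]
def proj(c,X):
    q=P(c)@[*X,1.];return q[:2]/q[2]
def shoot(env,n,name):
    c=env.read_camera(n);cv2.imwrite(f"pics/{name}.png",c["img"][:,:,::-1]);np.savez(f"pics/{name}.npz",**c);return c
def rel(o,Xw,rpy=None):
    "shift in tool axes (cm) from present pose to TCP target Xw; twist (deg)"
    R=Ro.from_euler("xyz",o["tool_rot"],degrees=True)
    s=R.inv().apply(np.array(Xw)-o["tool_pos"])*100
    t=None if rpy is None else (R.inv()*Ro.from_euler("xyz",rpy,degrees=True)).as_rotvec(degrees=True).round(2)
    return s.round(2),t
E
python3 - <<'E'
from h import *
s,t=load("side0"),load("top0")
print("knob",tri(s,(276,175),t,(371,197)))
a=cv2.resize(s["img"][140:300,220:390],None,fx=3.5,fy=3.5,interpolation=2);b=cv2.resize(t["img"][180:300,325:445],None,fx=4,fy=4,interpolation=2)
cv2.imwrite("pics/z1.png",np.hstack([cv2.resize(a,(320,301)) if 0 else cv2.resize(s["img"][150:250,260:380],(400,333),interpolation=2),cv2.resize(b,(333,333))])[:,:,::-1])
for p in[(362,203),(432,235),(405,285),(340,250)]:print(atz(t,p,.15).round(3))
E
```

```text
knob [ 0.54637604 -0.40517274  0.18728628]
[ 0.544 -0.392  0.15 ]
[ 0.478 -0.522  0.15 ]
[ 0.385 -0.465  0.15 ]
[ 0.454 -0.347  0.15 ]
```

View pics/z1.png

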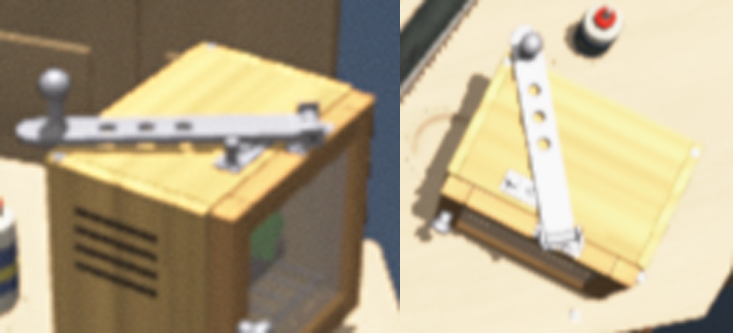

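servo_tool(plan=[{"xyz": [-23.2,-27.6,-3],"twist": [0,0,50],"jaw": 0.3},{"xyz": [-23.2,-27.6,-3],"twist": [0,0,50],"jaw": 0.3},{"xyz": [-23.2,-27.6,-3],"twist": [0,0,50],"jaw": 0.3},{"xyz": [-23.2,-27.6,-3],"twist": [0,0,50],"jaw": 0.3},{"xyz": [-23.2,-27.6,-3],"twist": [0,0,50],"jaw": 0.3},{"xyz": [-23.2,-27.6,-3],"twist": [0,0,50],"jaw": 0.3},{"xyz": [-23.2,-27.6,-3],"twist": [0,0,50],"jaw": 0.3},{"xyz": [-23.2,-27.6,-3],"twist": [0,0,50],"jaw": 0.3},{"xyz": [-23.2,-27.6,-3],"twist": [0,0,50],"jaw": 0.3},{"xyz": [-23.2,-27.6,-3],"twist": [0,0,50],"jaw": 0.3}])

```text
time_s: 0.93
tool_pos: [0.334, 0.2842, 0.4354]
tool_rot: [179.9, 0.1, 112.5]
force: [1.3, -0.7, 1.0]
grip_width: 0.0612
grasp_force: 0.0
```

```bash
python3 - <<'E'
from h import *
from cell import env
s,t=load("side0"),load("top0")
print("pin",tri(s,(329.6,194.4),t,(367,247)),atz(t,(367,247),.16))
# pivot: top zoom (562,238)
pv=(325+162/2.775,180+238*.36);print("pivot",atz(t,pv,.16))
o=env.get_obs();print(o["qpos"].round(1),o["tool_pos"].round(3),o["tool_rot"].round(1),o["force"].round(1))
print(rel(o,[.45,-.03,.434],[180,0,62]))
E
```

```text
pin [ 0.45760813 -0.39687711  0.16006509] [ 0.456568   -0.39680824  0.16      ]
pivot [ 0.42088653 -0.42550276  0.16      ]
[-57.2  -9.   11.9 108.8   2.   79.9 -23.3] [0.334 0.284 0.435] [1.799e+02 1.000e-01 1.125e+02] [ 1.3 -0.7  1. ]
(array([-33.47,  -1.31,   0.17]), array([8.00e-02, 2.00e-02, 5.05e+01]))
```

servo_tool(plan=[{"xyz": [-33.5,-1.3,0.2],"twist": [0,0,50],"jaw": 0.4},{"xyz": [-33.5,-1.3,0.2],"twist": [0,0,50],"jaw": 0.4},{"xyz": [-33.5,-1.3,0.2],"twist": [0,0,50],"jaw": 0.4},{"xyz": [-33.5,-1.3,0.2],"twist": [0,0,50],"jaw": 0.4},{"xyz": [-33.5,-1.3,0.2],"twist": [0,0,50],"jaw": 0.4},{"xyz": [-33.5,-1.3,0.2],"twist": [0,0,50],"jaw": 0.4},{"xyz": [-33.5,-1.3,0.2],"twist": [0,0,50],"jaw": 0.4},{"xyz": [-33.5,-1.3,0.2],"twist": [0,0,50],"jaw": 0.4},{"xyz": [-33.5,-1.3,0.2],"twist": [0,0,50],"jaw": 0.4},{"xyz": [-33.5,-1.3,0.2],"twist": [0,0,50],"jaw": 0.4}])

```text
time_s: 1.77
tool_pos: [0.4505, -0.0254, 0.4326]
tool_rot: [-180.0, 0.0, 62.7]
force: [-0.3, 0.1, -0.1]
grip_width: 0.0523
grasp_force: 0.0
```

```bash
python3 - <<'E'
from h import *
from cell import env
o=env.get_obs();print(o["qpos"].round(1),o["tool_pos"].round(3),o["tool_rot"].round(1),o["force"].round(1))
print(rel(o,[.53,-.37,.43],[180,0,9]))
E
```

```text
[-36.6  -9.6  32.9 108.3   5.3  79.8 -32.3] [ 0.451 -0.025  0.433] [-180.     0.    62.7] [-0.3  0.1 -0.1]
(array([-26.99,  22.85,   0.26]), array([-1.000e-02,  2.000e-02,  5.374e+01]))
```

servo_tool(plan=[{"xyz": [-27,22.8,0.3],"twist": [0,0,53.5],"jaw": 0.4},{"xyz": [-27,22.8,0.3],"twist": [0,0,53.5],"jaw": 0.4},{"xyz": [-27,22.8,0.3],"twist": [0,0,53.5],"jaw": 0.4},{"xyz": [-27,22.8,0.3],"twist": [0,0,53.5],"jaw": 0.4},{"xyz": [-27,22.8,0.3],"twist": [0,0,53.5],"jaw": 0.4},{"xyz": [-27,22.8,0.3],"twist": [0,0,53.5],"jaw": 0.4},{"xyz": [-27,22.8,0.3],"twist": [0,0,53.5],"jaw": 0.4},{"xyz": [-27,22.8,0.3],"twist": [0,0,53.5],"jaw": 0.4},{"xyz": [-27,22.8,0.3],"twist": [0,0,53.5],"jaw": 0.4},{"xyz": [-27,22.8,0.3],"twist": [0,0,53.5],"jaw": 0.4}])

```text
time_s: 2.6
tool_pos: [0.5314, -0.3699, 0.4278]
tool_rot: [179.9, 0.2, 9.3]
force: [-0.3, 0.8, -0.5]
grip_width: 0.0521
grasp_force: 0.0
```

```bash
python3 - <<'E'
from h import *
from cell import env
o=env.get_obs();print(o["qpos"].round(1),o["tool_pos"].round(3),o["tool_rot"].round(1),o["force"].round(1))
c=shoot(env,"wrist","w1");print(-c["R"].T@c["t"])
for X in([.546,-.405,.1835],[.457,-.397,.1645],[.421,-.4255,.16]):print(proj(c,X))
E
```

```text
[ -6.7  23.7  53.   83.1 -18.7  82.5 -34.3] [ 0.531 -0.37   0.428] [179.9   0.2   9.3] [-0.3  0.8 -0.5]
[ 0.60551588 -0.35873616  0.40678395]
[367.36819257 245.67047235]
[332.56828681 339.4987764 ]
[357.24425591 377.11945734]
```

View pics/w1.png

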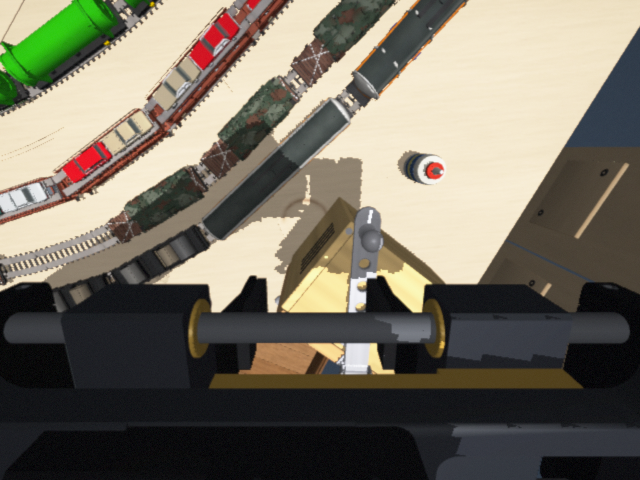

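servo_tool(plan=[{"xyz": [-11.5,2.5,0],"twist": [0,0,0],"jaw": 0.4},{"xyz": [-11.5,2.5,0],"twist": [0,0,0],"jaw": 0.4},{"xyz": [-11.5,2.5,0],"twist": [0,0,0],"jaw": 0.4},{"xyz": [-11.5,2.5,0],"twist": [0,0,0],"jaw": 0.4},{"xyz": [-11.5,2.5,0],"twist": [0,0,0],"jaw": 0.4}])

```text
time_s: 3.07
tool_pos: [0.4207, -0.4101, 0.43]
tool_rot: [-179.9, -0.2, 9.5]
force: [1.1, 0.7, 0.6]
grip_width: 0.0522
grasp_force: 0.0
```

```bash
python3 - <<'E'
from h import *
from cell import env
o=env.get_obs();print(o["qpos"].round(1),o["tool_pos"].round(4),o["tool_rot"].round(1),o["force"].round(1))
c=shoot(env,"wrist","w2");print(-c["R"].T@c["t"])
for X in([.546,-.405,.1835],[.457,-.397,.1645],[.421,-.4255,.16]):print(proj(c,X))
E
```

```text
[ -5.9  14.7  57.   91.9 -12.7  80.2 -28. ] [ 0.4207 -0.4101  0.43  ] [-179.9   -0.2    9.5] [1.1 0.7 0.6]
[ 0.49491022 -0.39858545  0.40950844]
[341.48161308  66.44401173]
[306.80058334 201.94617099]
[335.62502286 252.12021471]
```

View pics/w2.png

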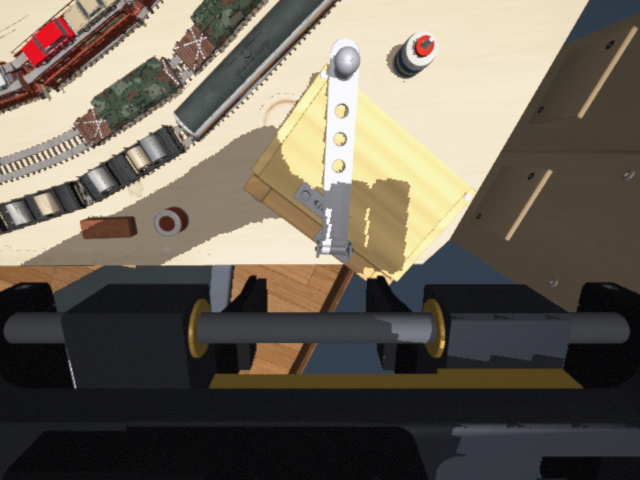

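```bash
python3 - <<'E'
from h import *
c=load("w2");a=c["img"][150:285,240:420]
a=cv2.convertScaleAbs(a,alpha=1.3,beta=15)
cv2.imwrite("pics/z2.png",cv2.resize(a,None,fx=4.4,fy=4.4,interpolation=2)[:,:,::-1])
E
```

```text
(no output)
```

View pics/z2.png

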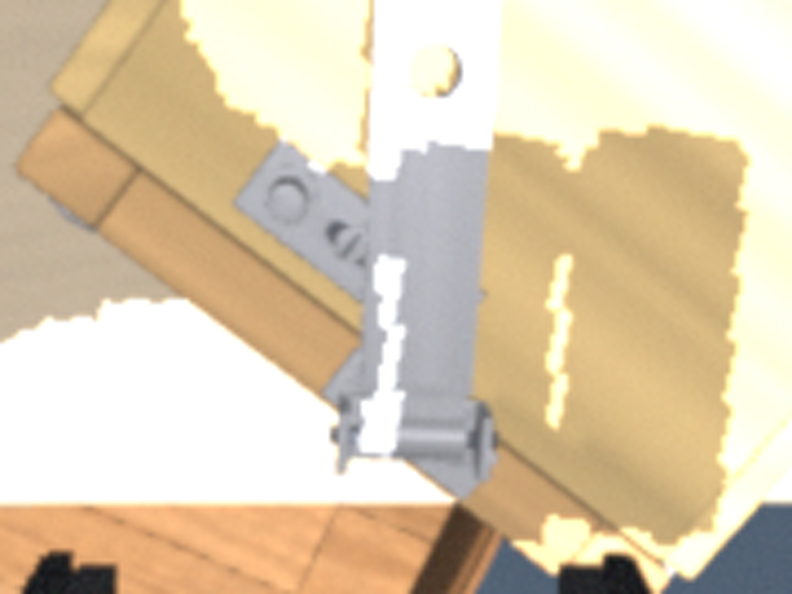

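```bash
python3 - <<'E'
from h import *
c=load("w2");q=lambda u,v:(240+u/4.4,150+v/4.4)
w1=load("w1")
K=tri(c,(346.5,60.5),w1,(371,239.5));print("knob",K)
print("knob@.1835",atz(c,(346.5,60.5),.1835),atz(w1,(371,239.5),.1835))
A=atz(c,q(62,105),.15);B=atz(c,q(660,568),.15);d=B-A;print(A,B,np.hypot(*d[:2]))
yaw=np.arctan2(d[1],d[0])+np.pi/2;print("yaw",np.degrees(yaw))
pin=atz(c,q(290,198),.1645);print("pin",pin)
H=[atz(c,p,.1595) for p in[(341,110.5),(340,139),(339.1,165.9)]];print("holes",np.round(H,4))
k=atz(c,(346.5,60.5),.1835)
pv=atz(c,q(415,428),.158);print("pivot",pv)
R=np.array([[np.cos(yaw),-np.sin(yaw)],[np.sin(yaw),np.cos(yaw)]])
for n,p in(("knob",k),("pv",pv),("h64",H[2]),("h102",H[0])):print(n,"rel pin in cab",((p-pin)[:2]@R*1000).round(1))
print("A",((A-pin)[:2]@R*1000).round(1),"B",((B-pin)[:2]@R*1000).round(1))
E
```

```text
knob [ 0.55026751 -0.40731119  0.18105578]
knob@.1835 [ 0.54973579 -0.40741951  0.1835    ] [ 0.55080115 -0.40658479  0.1835    ]
[ 0.46941628 -0.35367224  0.15      ] [ 0.40238091 -0.47558246  0.15      ] 0.13912527613179038
yaw -28.805287128717357
pin [ 0.46195617 -0.39554712  0.1645    ]
holes [[ 0.5239 -0.4105  0.1595]
 [ 0.505  -0.4133  0.1595]
 [ 0.4863 -0.4161  0.1595]]
pivot [ 0.42416899 -0.42398025  0.158     ]
knob rel pin in cab [82.6 31.9]
pv rel pin in cab [-19.4 -43.1]
h64 rel pin in cab [31.3 -6.3]
h102 rel pin in cab [61.5 16.7]
A [-13.6  40.3] B [-13.6 -98.8]
```

```bash
cat >> h.py <<'E'
from scipy.optimize import brentq,fsolve
YAW=np.radians(-28.8);RC=np.array([[np.cos(YAW),-np.sin(YAW)],[np.sin(YAW),np.cos(YAW)]])
PIN=np.array([.4620,-.3955]);PINC=np.array([-35.5,32.])
def piv(th): return np.array([-55.5,-71])+58*np.array([-np.sin(th),np.cos(th)])
def c2w(p): return PIN+RC@(np.array(p)-PINC)/1000
def knob(th,al,ph):
    "world knob xyz, stay world yaw deg"
    r=128*np.cos(ph)-26.5*np.sin(ph);z=157+128*np.sin(ph)+26.5*np.cos(ph)
    return np.r_[c2w(piv(th)+r*np.array([np.cos(al),np.sin(al)])),z/1000],np.degrees(al+YAW)
def final(dh=83):
    f=lambda th:np.hypot(*(PINC-piv(th)))-dh
    th=brentq(f,.0,1.2);v=PINC-piv(th);return th,np.arctan2(v[1],v[0])
E
python3 - <<'E'
from h import *
from cell import env
th,al=final();print(th,np.degrees(al))
a0=np.radians(37.4)
for x in[(0,a0,0),(0,a0,.3),(th/2,(a0+al)/2,.3),(th,al,.3),(th,al,.13),(th,al,0)]:
    k,y=knob(*x);print(k.round(4),y.round(1))
o=env.get_obs();print(rel(o,[.5495,-.407,.43],[180,0,8.6]),rel(o,[.5495,-.407,.349],[180,0,8.6]))
E
```

```text
0.7167537693361336 45.5705226406089
[ 0.5494 -0.4062  0.1835] 8.6
[ 0.536  -0.4082  0.2201] 8.6
[ 0.5149 -0.3936  0.2201] 12.7
[ 0.4921 -0.3864  0.2201] 16.8
[ 0.5008 -0.3838  0.1999] 16.8
[ 0.5051 -0.3825  0.1835] 16.8
(array([1.252e+01, 1.940e+00, 1.000e-02]), array([-0.14, -0.17,  1.11])) (array([12.5 ,  1.96,  8.11]), array([-0.14, -0.17,  1.11]))
```

servo_tool(newtons=25, plan=[{"xyz": [12.5,1.95,0],"twist": [0,0,1],"jaw": 0.4},{"xyz": [12.5,1.95,0],"twist": [0,0,1],"jaw": 0.4},{"xyz": [12.5,1.95,0],"twist": [0,0,1],"jaw": 0.4},{"xyz": [12.5,1.95,0],"twist": [0,0,1],"jaw": 0.4},{"xyz": [12.5,1.95,0],"twist": [0,0,1],"jaw": 0.4},{"xyz": [12.5,1.95,3],"twist": [0,0,1],"jaw": 0.4},{"xyz": [12.5,1.95,5],"twist": [0,0,1],"jaw": 0.4},{"xyz": [12.5,1.95,7],"twist": [0,0,1],"jaw": 0.4},{"xyz": [12.5,1.95,8.1],"twist": [0,0,1],"jaw": 0.4},{"xyz": [12.5,1.95,8.1],"twist": [0,0,1],"jaw": 0.4}])

```text
time_s: 3.95
tool_pos: [0.5482, -0.4075, 0.3459]
tool_rot: [-179.8, 0.2, 8.6]
force: [0.4, -0.4, -0.9]
grip_width: 0.0519
grasp_force: 0.0
```

```bash
python3 - <<'E'
from h import *
from cell import env
o=env.get_obs();print(o["qpos"].round(1),o["tool_pos"].round(4),o["tool_rot"].round(2),o["force"].round(1))
c=shoot(env,"wrist","w3");g=o["tool_pos"]-[0,0,.164];print(proj(c,g),proj(c,[.5495,-.407,.1835]))
E
```

```text
[ -1.   31.5  50.8  83.7 -24.6  76.7 -30. ] [ 0.5482 -0.4075  0.3459] [-1.7975e+02  1.7000e-01  8.6400e+00] [ 0.4 -0.4 -0.9]
[316.00020356 311.58412607] [315.36177612 310.69846232]
```

View pics/w3.png

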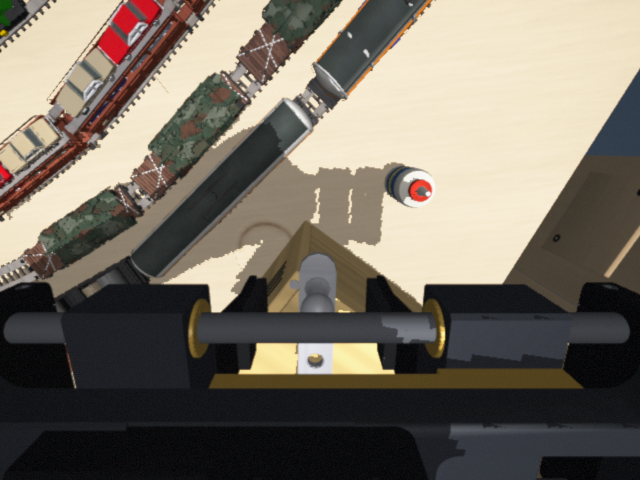

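servo_tool(newtons=25, plan=[{"xyz": [0.15,0,-0.2],"twist": [0,0,0],"jaw": 0.6},{"xyz": [0.15,0,-0.2],"twist": [0,0,0],"jaw": 0.7},{"xyz": [0.15,0,-0.2],"twist": [0,0,0],"jaw": 0.8},{"xyz": [0.15,0,-0.2],"twist": [0,0,0],"jaw": 1},{"xyz": [0.15,0,-0.2],"twist": [0,0,0],"jaw": 1},{"xyz": [0.15,0,-0.2],"twist": [0,0,0],"jaw": 1},{"xyz": [0.15,0,-0.2],"twist": [0,0,0],"jaw": 1},{"xyz": [0.15,0,-0.2],"twist": [0,0,0],"jaw": 1}])

```text
time_s: 4.67
tool_pos: [0.5498, -0.4092, 0.3508]
tool_rot: [180.0, -0.0, 8.6]
force: [1.2, 0.0, 0.6]
grip_width: 0.0141
grasp_force: 25.0
```

```bash
python3 - <<'E'
from h import *
from cell import env
o=env.get_obs();print(o["tool_pos"].round(4),o["tool_rot"].round(2),o["force"].round(1),o["wrist_torque"].round(2),o["grip_width"],o["grasp_force"])
th,al=final();a0=np.radians(37.4)
k0,y0=knob(0,a0,0)
for x in[(0,a0,.15),(0,a0,.3),(.1,a0,.3),(th/2,(a0+al)/2,.3),(th,al,.3)]:
    k,y=knob(*x);print(rel(o,o["tool_pos"]+k-k0),round(y-y0,1))
E
```

```text
[ 0.5498 -0.4092  0.3508] [ 1.80e+02 -1.00e-02  8.55e+00] [1.2 0.  0.6] [-0.1   0.07 -0.04] 0.01410354203528423 25.000060200691223
(array([-0.54,  0.  , -1.88]), None) 0.0
(array([-1.35,  0.  , -3.66]), None) 0.0
(array([-1.83, -0.33, -3.66]), None) 0.0
(array([-3.22, -1.76, -3.66]), None) 4.1
(array([-5.37, -2.8 , -3.67]), None) 8.2
```

servo_tool(plan=[{"xyz": [-0.1,0,-0.5],"twist": [0,0,0],"jaw": 1},{"xyz": [-0.25,0,-1.0],"twist": [0,0,0],"jaw": 1},{"xyz": [-0.4,0,-1.5],"twist": [0,0,0],"jaw": 1},{"xyz": [-0.54,0,-1.88],"twist": [0,0,0],"jaw": 1},{"xyz": [-0.54,0,-1.88],"twist": [0,0,0],"jaw": 1},{"xyz": [-0.54,0,-1.88],"twist": [0,0,0],"jaw": 1}])

```text
time_s: 5.17
tool_pos: [0.5443, -0.4102, 0.37]
tool_rot: [180.0, -0.0, 8.5]
force: [0.1, -0.4, -1.4]
grip_width: 0.0141
grasp_force: 25.0
```

```bash
python3 - <<'E'
from h import *
from cell import env
o=env.get_obs();print(o["tool_pos"].round(4),o["force"].round(1),o["wrist_torque"].round(2),o["grip_width"],o["grasp_force"])
c=shoot(env,"wrist","w4");s=shoot(env,"side","s4");t=shoot(env,"top","t4")
a=cv2.resize(s["img"][110:260,230:390],(400,375));b=cv2.resize(c["img"][200:400,210:430],(400,375))
cv2.imwrite("pics/z4.png",np.hstack([a,b])[:,:,::-1])
E
```

```text
[ 0.5443 -0.4102  0.37  ] [ 0.1 -0.4 -1.4] [-0.09 -0.05 -0.  ] 0.014087584369580956 24.99986708164215
```

View pics/z4.png

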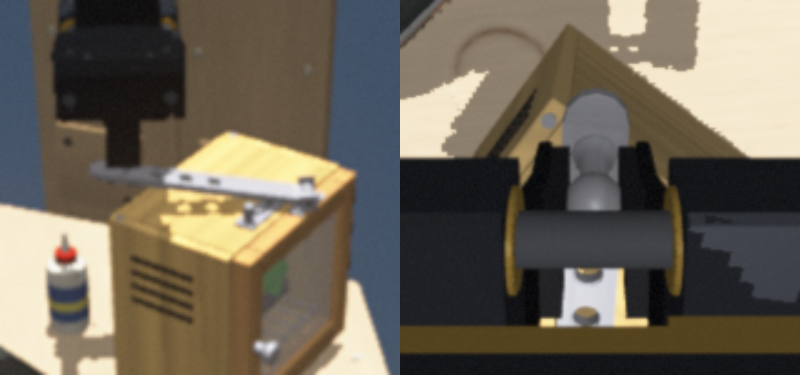

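servo_tool(plan=[{"xyz": [-0.25,0,-0.6],"twist": [0,0,0],"jaw": 1},{"xyz": [-0.5,0,-1.2],"twist": [0,0,0],"jaw": 1},{"xyz": [-0.8,0,-1.78],"twist": [0,0,0],"jaw": 1},{"xyz": [-0.8,0,-1.78],"twist": [0,0,0],"jaw": 1},{"xyz": [-1.3,-0.33,-1.78],"twist": [0,0,0],"jaw": 1},{"xyz": [-1.65,-0.7,-1.78],"twist": [0,0,-1],"jaw": 1},{"xyz": [-2.0,-1.05,-1.78],"twist": [0,0,-2],"jaw": 1},{"xyz": [-2.35,-1.4,-1.78],"twist": [0,0,-3],"jaw": 1},{"xyz": [-2.7,-1.75,-1.78],"twist": [0,0,-4.1],"jaw": 1},{"xyz": [-2.7,-1.75,-1.78],"twist": [0,0,-4.1],"jaw": 1}])

```text
time_s: 6.15
tool_pos: [0.5145, -0.3961, 0.3875]
tool_rot: [-179.9, -0.0, 12.7]
force: [2.8, 0.7, 0.4]
grip_width: 0.014
grasp_force: 25.0
```

```bash
python3 - <<'E'
from h import *
from cell import env
o=env.get_obs();print(o["tool_pos"].round(4),o["tool_rot"].round(1),o["force"].round(1),o["wrist_torque"].round(2),o["grip_width"],o["grasp_force"])
th,al=final();a0=np.radians(37.4)
k0=knob(0,a0,0)[0];T0=np.array([.5498,-.4092,.3508])
for x in[(th/2,(a0+al)/2,.3),(.75*th,.25*a0+.75*al,.3),(th,al,.3),(th,al,.2)]:
    k,y=knob(*x);print(rel(o,T0+k-k0,[180,0,y]))
E
```

```text
[ 0.5145 -0.3961  0.3875] [-179.9   -0.    12.7] [2.8 0.7 0.4] [ 0.01 -0.6   0.05] 0.014003887722986648 24.999643564224243
(array([0.07, 0.07, 0.  ]), array([-0.06, -0.02,  0.06]))
(array([-0.94, -0.62,  0.  ]), array([-0.06, -0.03, -1.98]))
(array([-1.99, -1.13,  0.  ]), array([-0.06, -0.03, -4.02]))
(array([-1.42, -1.17,  1.18]), array([-0.06, -0.03, -4.02]))
```

servo_tool(plan=[{"xyz": [-0.45,-0.3,0],"twist": [0,0,-1],"jaw": 1},{"xyz": [-0.95,-0.62,0],"twist": [0,0,-2],"jaw": 1},{"xyz": [-1.45,-0.9,0],"twist": [0,0,-3],"jaw": 1},{"xyz": [-2.0,-1.15,0],"twist": [0,0,-4],"jaw": 1},{"xyz": [-2.0,-1.15,0],"twist": [0,0,-4],"jaw": 1},{"xyz": [-1.8,-1.15,0.4],"twist": [0,0,-4],"jaw": 1},{"xyz": [-1.6,-1.17,0.8],"twist": [0,0,-4],"jaw": 1},{"xyz": [-1.45,-1.18,1.1],"twist": [0,0,-4],"jaw": 1},{"xyz": [-1.45,-1.18,1.1],"twist": [0,0,-4],"jaw": 1}])

```text
time_s: 6.9
tool_pos: [0.4992, -0.3877, 0.3751]
tool_rot: [-179.9, 0.1, 16.7]
force: [4.5, 1.4, 1.4]
grip_width: 0.0138
grasp_force: 25.0
```

```bash
python3 - <<'E'
from h import *
from cell import env
o=env.get_obs();print(o["tool_pos"].round(4),o["tool_rot"].round(1),o["force"].round(1),o["wrist_torque"].round(2),o["grip_width"],o["grasp_force"])
s=shoot(env,"side","s5");t=shoot(env,"top","t5")
b=cv2.resize(t["img"][190:290,330:430],(400,400),interpolation=2);a=cv2.resize(s["img"][150:250,270:370],(400,400),interpolation=2)
cv2.imwrite("pics/z5.png",np.hstack([a,b])[:,:,::-1])
for x in([*PIN,.1645],[*PIN,.15]):print(proj(s,x),proj(t,x))
E
```

```text
[ 0.4992 -0.3877  0.3751] [-1.799e+02  1.000e-01  1.670e+01] [4.5 1.4 1.4] [ 0.28 -0.78 -0.06] 0.013809782434721595 25.000300705432892
[327.34411503 192.46432139] [366.42118181 243.72326401]
[327.19549704 200.03491553] [365.62099681 245.04649532]
```

View pics/z5.png

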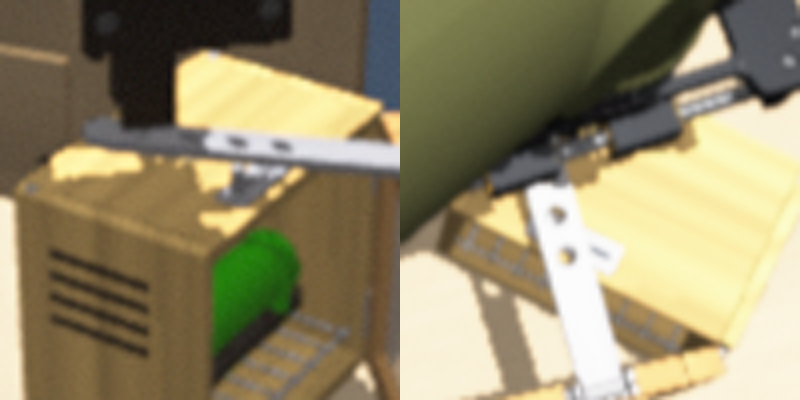

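```bash
cat > tgt.py <<'E'
from h import *
from cell import env
import sys
o=env.get_obs();print(o["time_s"],o["tool_pos"].round(4),o["tool_rot"].round(1),o["force"].round(1),o["wrist_torque"].round(2),o["grip_width"].round(4))
th,al=final();a0=np.radians(37.4);k0=knob(0,a0,0)[0];T0=np.array([.5498,-.4092,.3508])
for ph in map(float,sys.argv[1:]):
    k,y=knob(th,al,ph);print(ph,(T0+k-k0).round(4),*rel(o,T0+k-k0,[180,0,y]))
E
python3 tgt.py .19 .15 .13 .12 .1 .05 0
```

```text
Traceback (most recent call last):
  File "tgt.py", line 4, in <module>
    o=env.get_obs();print(o["time_s"],o["tool_pos"].round(4),o["tool_rot"].round(1),o["force"].round(1),o["wrist_torque"].round(2),o["grip_width"].round(4))
                                                                                                                                   ^^^^^^^^^^^^^^^^^^^^^
AttributeError: 'float' object has no attribute 'round'
```

```bash
sed -i 's/o\["grip_width"\].round(4)/round(o["grip_width"],4)/' tgt.py; python3 tgt.py .19 .15 .13 .12 .1 .05 0
```

```text
7.0 [ 0.4988 -0.3881  0.3759] [-180.     0.    16.7] [4.  1.2 2. ] [ 0.16 -0.8  -0.01] 0.0141
0.19 [ 0.4985 -0.3877  0.3745] [-0.02 -0.05  0.14] [-0.02  0.03 -0.09]
0.15 [ 0.5004 -0.3871  0.3696] [ 0.17 -0.05  0.62] [-0.02  0.03 -0.09]
0.13 [ 0.5012 -0.3869  0.3672] [ 0.26 -0.05  0.87] [-0.02  0.03 -0.09]
0.12 [ 0.5016 -0.3867  0.3659] [ 0.31 -0.05  0.99] [-0.02  0.03 -0.09]
0.1 [ 0.5024 -0.3865  0.3634] [ 0.39 -0.05  1.24] [-0.02  0.03 -0.09]
0.05 [ 0.5041 -0.386   0.3572] [ 0.57 -0.05  1.87] [-0.02  0.03 -0.09]
0.0 [ 0.5055 -0.3856  0.3508] [ 0.72 -0.05  2.51] [-0.02  0.03 -0.09]
```

servo_tool(plan=[{"xyz": [0.08,-0.05,0.3],"twist": [0,0,0],"jaw": 1},{"xyz": [0.17,-0.05,0.6],"twist": [0,0,0],"jaw": 1},{"xyz": [0.26,-0.05,0.85],"twist": [0,0,0],"jaw": 1},{"xyz": [0.3,-0.05,0.97],"twist": [0,0,0],"jaw": 1},{"xyz": [0.33,-0.05,1.07],"twist": [0,0,0],"jaw": 1},{"xyz": [0.36,-0.05,1.15],"twist": [0,0,0],"jaw": 1},{"xyz": [0.36,-0.05,1.15],"twist": [0,0,0],"jaw": 1}])

```text
time_s: 7.58
tool_pos: [0.5016, -0.3872, 0.3658]
tool_rot: [180.0, -0.0, 16.6]
force: [2.8, 1.7, 7.0]
grip_width: 0.014
grasp_force: 25.0
```

```bash
python3 tgt.py .12 .1 .05
```

```text
7.5833 [ 0.5016 -0.3872  0.3658] [180.   -0.   16.6] [2.8 1.7 7. ] [ 0.38 -0.4  -0.03] 0.014
0.12 [ 0.5016 -0.3867  0.3659] [ 0.02 -0.04 -0.02] [ 0.01 -0.02 -0.13]
0.1 [ 0.5024 -0.3865  0.3634] [ 0.1  -0.04  0.23] [ 0.01 -0.02 -0.13]
0.05 [ 0.5041 -0.386   0.3572] [ 0.28 -0.04  0.86] [ 0.01 -0.02 -0.13]
```

servo_tool(plan=[{"xyz": [0.04,0,-0.04],"twist": [0,0,0],"jaw": 1},{"xyz": [0.08,0,-0.04],"twist": [0,0,0],"jaw": 1},{"xyz": [0.12,0,-0.04],"twist": [0,0,0],"jaw": 1},{"xyz": [0.16,0,-0.04],"twist": [0,0,0],"jaw": 1},{"xyz": [0.2,0,-0.04],"twist": [0,0,0],"jaw": 1},{"xyz": [0.24,0,-0.04],"twist": [0,0,0],"jaw": 1},{"xyz": [0.24,0,-0.04],"twist": [0,0,0],"jaw": 1},{"xyz": [0.24,0,-0.04],"twist": [0,0,0],"jaw": 1}])

```text
time_s: 8.25
tool_pos: [0.5023, -0.3872, 0.3658]
tool_rot: [-180.0, 0.2, 16.6]
force: [0.2, 1.4, 6.3]
grip_width: 0.0143
grasp_force: 25.0
```

```bash
python3 tgt.py .12
```

```text
8.25 [ 0.5023 -0.3872  0.3658] [-180.     0.2   16.6] [0.2 1.4 6.3] [0.29 0.36 0.02] 0.0143
0.12 [ 0.5016 -0.3867  0.3659] [-0.05 -0.07 -0.01] [-0.04  0.15 -0.22]
```

servo_tool(plan=[{"xyz": [0,0,-0.06],"twist": [0,0,0],"jaw": 1},{"xyz": [0,0,-0.1],"twist": [0,0,0],"jaw": 1},{"xyz": [0,0,-0.1],"twist": [0,0,0],"jaw": 1},{"xyz": [0,0,-0.1],"twist": [0,0,0],"jaw": 1}])

```text
time_s: 8.58
tool_pos: [0.5029, -0.387, 0.3662]
tool_rot: [-180.0, 0.1, 16.6]
force: [-2.0, 0.9, 4.1]
grip_width: 0.0141
grasp_force: 25.0
```

```bash
python3 tgt.py .12
```

```text
8.5833 [ 0.5029 -0.387   0.3662] [-1.80e+02  1.00e-01  1.66e+01] [-2.   0.9  4.1] [-0.08  0.68  0.  ] 0.0141
0.12 [ 0.5016 -0.3867  0.3659] [-0.11 -0.06  0.03] [-0.01  0.12 -0.2 ]
```

servo_tool(plan=[{"xyz": [-0.05,0,-0.2],"twist": [0,0,0],"jaw": 1},{"xyz": [-0.1,0,-0.4],"twist": [0,0,0],"jaw": 1},{"xyz": [-0.1,0,-0.4],"twist": [0,0,0],"jaw": 1},{"xyz": [-0.1,0,-0.4],"twist": [0,0,0],"jaw": 1}])

```text
time_s: 8.92
tool_pos: [0.5042, -0.3858, 0.3705]
tool_rot: [180.0, -0.1, 16.7]
force: [4.9, 0.7, 1.7]
grip_width: 0.0141
grasp_force: 25.0
```

```bash
python3 tgt.py .15 .12; python3 - <<'E'
from h import *
from cell import env
s=shoot(env,"side","s6");c=shoot(env,"wrist","w6");t=shoot(env,"top","t6")
a=cv2.resize(s["img"][165:215,295:365],(400,286),interpolation=2);b=cv2.resize(t["img"][215:265,345:415],(400,286),interpolation=2)
d=cv2.resize(c["img"][230:400,230:410],(400,300))
e=cv2.resize(load("s5")["img"][165:215,295:365],(400,286),interpolation=2)
cv2.imwrite("pics/z6.png",np.vstack([np.hstack([a,b]),np.hstack([d[:286],e])])[:,:,::-1])
E
```

```text
8.9167 [ 0.5042 -0.3858  0.3705] [ 1.80e+02 -1.00e-01  1.67e+01] [4.9 0.7 1.7] [ 0.14 -0.73  0.08] 0.0141
0.15 [ 0.5004 -0.3871  0.3696] [-0.41  0.01  0.08] [ 0.03 -0.12 -0.03]
0.12 [ 0.5016 -0.3867  0.3659] [-0.28  0.01  0.45] [ 0.03 -0.12 -0.03]
```

View pics/z6.png

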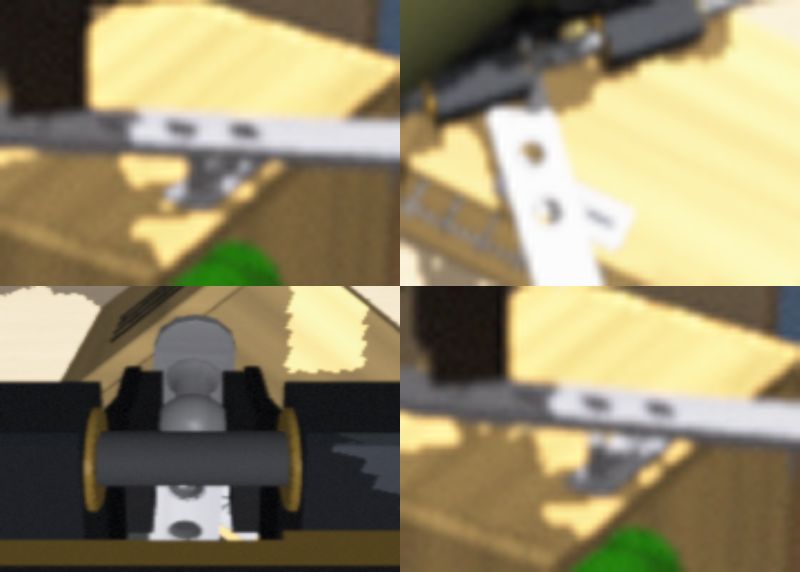

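```bash
python3 - <<'E'
from h import *
c=load("w6");t=load("t6")
print("pin in w6",proj(c,[*PIN,.1645]),"w6 hole83 ->",atz(c,(313,368),.1721),"h102",atz(c,(313,345.6),.175),"cam",-c["R"].T@c["t"])
print("t6 hole83",atz(t,(368.1,241.6),.1721),"h64",atz(t,(345+148/5.714,215+212/5.714),.169))
g=cv2.cvtColor(c["img"],cv2.COLOR_RGB2GRAY);print(g[334:376:2,298:330:2])
b=cv2.cvtColor(load("top0")["img"],cv2.COLOR_RGB2GRAY);print(b[238:256,358:378])
E
```

```text
pin in w6 [310.28113832 343.23880475] w6 hole83 -> [ 0.4504417  -0.40080609  0.1721    ] h102 [ 0.46739894 -0.39579689  0.175     ] cam [ 0.57615269 -0.36527612  0.34981851]
t6 hole83 [ 0.46456833 -0.39790547  0.1721    ] h64 [ 0.44543185 -0.40253615  0.169     ]
[[ 68  68  65  66  67  65  67  67  68  67  65  67  66  67  66  68]
 [ 65  66  65  64  66  66  64  64  65  65  66  65  65  65  66  65]
 [ 60  65  62  63  61  62  64  64  64  65  64  65  63  63  64  63]
 [ 61  61  57  57  60  59  61  60  59  62  61  60  59  59  58  59]
 [ 53  62  76  74  61  60  67  80  64  61  55  56  68  74  74  74]
 [ 34 140 213 202 116  92 117 139 115 112  73  75 169 206 203 202]
 [ 31 140 222 217 176 100  96  97  93  87  74  97 181 216 214 214]
 [ 32 139 222 217 203 167 106  95  89  85  93 159 205 216 213 212]
 [ 35 143 223 217 218 212 171 128 156 173 146 202 216 215 214 213]
 [ 31 145 222 217 219 222 221 218 207 215 215 217 217 216 214 213]
 [ 35 157 223 218 220 223 223 222 222 220 219 217 216 215 214 213]
 [ 45 180 222 217 220 222 223 222 222 220 218 218 216 214 215 214]
 [ 44 186 222 217 219 223 223 22
[... 1402 characters left out ...]
 233 247
  249 249]
 [225 229 231 230 227 230 237 237 235 240 246 244 224 215 216 192 221 245
  249 249]
 [205 216 224 223 221 228 233 241 243 244 247 245 229 215 222 213 215 244
  248 249]
 [199 195 203 213 220 222 223 230 234 242 246 247 240 228 228 224 211 243
  249 248]
 [216 202 197 196 204 214 221 221 222 230 235 244 244 241 240 230 205 240
  248 249]
 [224 219 214 205 199 196 205 213 220 222 225 237 239 243 245 237 202 234
  247 249]
 [225 224 223 219 215 204 198 196 203 214 224 228 230 238 238 235 196 219
  245 249]
 [227 226 225 224 224 220 215 204 199 198 204 217 225 229 230 228 182 203
  243 248]
 [229 227 227 225 225 225 224 220 216 206 199 197 204 217 224 219 169 192
  242 248]]
```

```bash
python3 - <<'E'
from h import *
c=load("w2");g=cv2.cvtColor(c["img"],cv2.COLOR_RGB2GRAY)
np.set_printoptions(linewidth=200);print("cols 294..324, rows 182..");print(g[182:210,294:325])
E
```

```text
cols 294..324, rows 182..
[[128 127 129 127 128 129 130 129 126 131 155 156 166 196 229 232 234 234 235 235 235 236 237 237 236 236 225 173 143 166 225]
 [124 126 126 127 127 127 129 123 122 131 137 135 133 162 214 230 234 234 234 235 235 235 236 237 237 236 222 160 142 164 225]
 [126 125 125 124 126 127 122 113 124 133 135 135 137 141 166 204 229 232 234 234 234 235 235 236 237 236 233 212 160 165 224]
 [126 124 126 125 125 123 117 121 132 135 133 133 135 136 140 153 194 228 232 233 234 234 232 232 234 236 236 232 210 174 224]
 [124 125 125 125 124 120 120 131 134 133 133 132 133 135 135 136 168 212 220 230 231 220 184 180 204 231 233 232 218 181 230]
 [125 125 127 125 122 119 127 133 134 130 125 125 127 134 136 141 184 229 208 210 215 172 143 140 153 177 179 179 173 186 239]
 [127 126 127 119 115 122 130 132 131 131 129 130 132 133 132 134 150 177 182 200 164 137 133 134 136 141 139 142 143 184 238]
 [128 125 122 115 119 126 132 131 131 130 130 129 129 130 132 129 125 134 150 158 130 117 120 131 133 135 135 135 138 153 210]
 [130 127 122 119 127 129 130 130 124 106  95  96  96 107 
[... 1782 characters left out ...]
129 130 130 127 124 108  83 102 126 128 119 102 110 127 128 130]
 [ 92 104 122 131 133 133 133 133 129 119 115 118 124 127 127 130 129 130 128 127 119 106 108 122 117 100 101 120 124 121 129]
 [104  93  98 116 131 134 132 133 132 130 126 122 117 123 127 131 129 130 129 128 127 121 117 116 102  92 110 123 122 119 128]
 [116 108  99  95 111 128 132 134 134 133 132 128 122 112 118 126 128 128 128 130 129 123 112 104  92 106 118 123 119 115 127]
 [120 118 112 102  93 109 122 133 133 133 132 133 128 121 112 119 125 127 129 129 129 126 117 106 103 119 120 113 104 116 128]
 [120 119 119 115 106  94  97 115 130 134 133 131 133 130 125 124 119 123 127 128 128 129 127 124 122 122 114  92  90 115 129]]
```

```bash
python3 - <<'E'
from h import *
c=load("w2");p=atz(c,(304.9,195.7),.1645);print(p)
# refine hole and ball in w2
im=c["img"].astype(int);b=im[:,:,2]
for (u,v) in[(341,110),(340,139),(338.5,166)]:
    u0,v0=int(u)-9,int(v)-9;w=np.clip(225-b[v0:v0+19,u0:u0+19],0,60);yy,xx=np.mgrid[v0:v0+19,u0:u0+19];
    print((w*xx).sum()/w.sum(),(w*yy).sum()/w.sum(),atz(c,((w*xx).sum()/w.sum(),(w*yy).sum()/w.sum()),.1595))
E
sed -i 's/^PIN=np.array(\[.4620,-.3955\])/PIN=np.array([.4614,-.3950])/' h.py
cat > tgt.py <<'E'
from h import *
from cell import env
import sys
o=env.get_obs();print(o["time_s"],o["tool_pos"].round(4),o["tool_rot"].round(1),o["force"].round(1),o["wrist_torque"].round(2),round(o["grip_width"],4))
th,al=final();B=o["tool_pos"];ph=brentq(lambda p:.157+.128*np.sin(p)+.0265*np.cos(p)-(B[2]-.1673),-.1,.5)
f=lambda v:knob(v[0],v[1],ph)[0][:2]-B[:2]
t,a=fsolve(f,[th,al]);h=c2w(piv(t)+(83*np.cos(ph)+2.5*np.sin(ph))*np.array([np.cos(a),np.sin(a)]))
e=(PIN-h)*1000;y=a+YAW;print("phi",round(ph,3),"hole",h.round(4),"pin-hole radial,lat mm",round(e@[np.cos(y),np.sin(y)],1),round(e@[-np.sin(y),np.cos(y)],1))
for ph in map(float,sys.argv[1:]):
    k,y=knob(th,al,ph);k=k+[0,0,.1673];print(ph,k.round(4),*rel(o,k,[180,0,y]))
E
python3 tgt.py .15 .12
```

```text
[ 0.46132565 -0.39489521  0.1645    ]
341.61575511077814 110.34410788825859 [ 0.52403581 -0.41092812  0.1595    ]
340.0817074612747 138.8022939576682 [ 0.50509756 -0.41337236  0.1595    ]
338.5803707465719 165.848781107161 [ 0.48630538 -0.41576571  0.1595    ]
9.0667 [ 0.5038 -0.386   0.3703] [ 1.80e+02 -1.00e-01  1.67e+01] [4.7 1.2 2.1] [ 0.11 -0.7   0.05] 0.014
phi 0.155 hole [ 0.4652 -0.3965] pin-hole radial,lat mm -3.3 2.5
0.15 [ 0.4993 -0.3836  0.3696] [-0.36 -0.36  0.06] [ 0.   -0.06 -0.06]
0.12 [ 0.5006 -0.3832  0.3659] [-0.23 -0.36  0.43] [ 0.   -0.06 -0.06]
```

servo_tool(plan=[{"xyz": [-0.18,-0.18,0],"twist": [0,0,0],"jaw": 1},{"xyz": [-0.36,-0.36,0],"twist": [0,0,0],"jaw": 1},{"xyz": [-0.36,-0.36,0],"twist": [0,0,0],"jaw": 1},{"xyz": [-0.36,-0.36,0],"twist": [0,0,0],"jaw": 1},{"xyz": [-0.36,-0.36,0],"twist": [0,0,0],"jaw": 1}])

```text
time_s: 9.48
tool_pos: [0.4985, -0.3841, 0.3703]
tool_rot: [180.0, -0.0, 16.6]
force: [3.9, 0.1, 1.1]
grip_width: 0.0139
grasp_force: 25.0
```

```bash
python3 tgt.py .15 .12
```

```text
9.4833 [ 0.4985 -0.3841  0.3703] [180.   -0.   16.6] [3.9 0.1 1.1] [-0.05 -0.74  0.14] 0.0139
phi 0.155 hole [ 0.4602 -0.3956] pin-hole radial,lat mm 1.3 0.2
0.15 [ 0.4993 -0.3836  0.3696] [ 0.09 -0.03  0.06] [ 0.   -0.   -0.12]
0.12 [ 0.5006 -0.3832  0.3659] [ 0.22 -0.03  0.43] [ 0.   -0.   -0.12]
```

Lateral is right; now advance slightly radially while lowering gently.

servo_tool(plan=[{"xyz": [0.1,-0.03,0.06],"twist": [0,0,0],"jaw": 1},{"xyz": [0.16,-0.03,0.25],"twist": [0,0,0],"jaw": 1},{"xyz": [0.2,-0.03,0.38],"twist": [0,0,0],"jaw": 1},{"xyz": [0.23,-0.03,0.48],"twist": [0,0,0],"jaw": 1},{"xyz": [0.25,-0.03,0.56],"twist": [0,0,0],"jaw": 1},{"xyz": [0.25,-0.03,0.56],"twist": [0,0,0],"jaw": 1}])

```text
time_s: 9.98
tool_pos: [0.5011, -0.3829, 0.3644]
tool_rot: [-180.0, 0.0, 16.7]
force: [4.0, 0.1, 1.8]
grip_width: 0.0138
grasp_force: 25.0
```

```bash
python3 tgt.py .12 .1
```

```text
9.9833 [ 0.5011 -0.3829  0.3644] [-180.     0.    16.7] [4.  0.1 1.8] [ 0.01 -0.81  0.16] 0.0138
phi 0.108 hole [ 0.4612 -0.395 ] pin-hole radial,lat mm 0.2 -0.1
0.12 [ 0.5006 -0.3832  0.3659] [-0.06  0.01 -0.15] [-0.01  0.   -0.11]
0.1 [ 0.5013 -0.383   0.3634] [0.02 0.01 0.09] [-0.01  0.   -0.11]
```

servo_tool(plan=[{"xyz": [0.03,0,0.12],"twist": [0,0,0],"jaw": 1},{"xyz": [0.07,0,0.24],"twist": [0,0,0],"jaw": 1},{"xyz": [0.1,0,0.36],"twist": [0,0,0],"jaw": 1},{"xyz": [0.13,0,0.48],"twist": [0,0,0],"jaw": 1},{"xyz": [0.16,0,0.58],"twist": [0,0,0],"jaw": 1},{"xyz": [0.16,0,0.58],"twist": [0,0,0],"jaw": 1}])

```text
time_s: 10.48
tool_pos: [0.5024, -0.3824, 0.3585]
tool_rot: [-180.0, 0.0, 16.7]
force: [4.9, 0.3, 2.3]
grip_width: 0.014
grasp_force: 25.0
```

```bash
python3 tgt.py .05 0
```

```text
10.4833 [ 0.5024 -0.3824  0.3585] [-180.     0.    16.7] [4.9 0.3 2.3] [ 0.01 -0.68  0.05] 0.014
phi 0.06 hole [ 0.4611 -0.3949] pin-hole radial,lat mm 0.2 -0.2
0.05 [ 0.5031 -0.3824  0.3572] [0.06 0.02 0.13] [-0.04  0.02 -0.12]
0.0 [ 0.5045 -0.382   0.3508] [0.21 0.02 0.77] [-0.04  0.02 -0.12]
```

Sliding on freely; finish lowering.

servo_tool(plan=[{"xyz": [0.05,0,0.15],"twist": [0,0,0],"jaw": 1},{"xyz": [0.09,0,0.3],"twist": [0,0,0],"jaw": 1},{"xyz": [0.13,0,0.43],"twist": [0,0,0],"jaw": 1},{"xyz": [0.16,0,0.55],"twist": [0,0,0],"jaw": 1},{"xyz": [0.19,0,0.66],"twist": [0,0,0],"jaw": 1},{"xyz": [0.2,0,0.72],"twist": [0,0,0],"jaw": 1},{"xyz": [0.2,0,0.72],"twist": [0,0,0],"jaw": 1}])

```text
time_s: 11.07
tool_pos: [0.5044, -0.3819, 0.3514]
tool_rot: [-180.0, 0.0, 16.7]
force: [3.8, 1.0, 1.8]
grip_width: 0.0139
grasp_force: 25.0
```

```bash
python3 tgt.py 0
```

```text
11.0667 [ 0.5044 -0.3819  0.3514] [-180.     0.    16.7] [3.8 1.  1.8] [ 0.16 -0.6  -0.01] 0.0139
phi 0.005 hole [ 0.4614 -0.3949] pin-hole radial,lat mm -0.1 -0.1
0.0 [ 0.5045 -0.382   0.3508] [0.01 0.02 0.06] [-0.03  0.01 -0.12]
```

servo_tool(plan=[{"xyz": [0.05,0,0.04],"twist": [0,0,0],"jaw": 1},{"xyz": [0.1,0,0.07],"twist": [0,0,0],"jaw": 1},{"xyz": [0.13,0,0.07],"twist": [0,0,0],"jaw": 1},{"xyz": [0.13,0,0.07],"twist": [0,0,0],"jaw": 1},{"xyz": [0.13,0,0.07],"twist": [0,0,0],"jaw": 1}])

```text
time_s: 11.48
tool_pos: [0.505, -0.3819, 0.3509]
tool_rot: [-180.0, 0.1, 16.6]
force: [-0.3, 1.8, 3.0]
grip_width: 0.0136
grasp_force: 25.0
```

```bash
python3 tgt.py 0
```

```text
11.4833 [ 0.505  -0.3819  0.3509] [-1.80e+02  1.00e-01  1.66e+01] [-0.3  1.8  3. ] [ 0.26  0.24 -0.03] 0.0136
phi 0.0 hole [ 0.4619 -0.3949] pin-hole radial,lat mm -0.5 0.0
0.0 [ 0.5045 -0.382   0.3508] [-0.05 -0.    0.01] [-0.04  0.06 -0.16]
```

Force has transferred to the pin, and the arm is level. Release partially and rise straight up.

servo_tool(plan=[{"xyz": [0.1,0,0.05],"twist": [0,0,0],"jaw": 0.75},{"xyz": [0.1,0,0.05],"twist": [0,0,0],"jaw": 0.5},{"xyz": [0.1,0,0.05],"twist": [0,0,0],"jaw": 0.4},{"xyz": [0.1,0,0.0],"twist": [0,0,0],"jaw": 0.4},{"xyz": [0.1,0,0.0],"twist": [0,0,0],"jaw": 0.4},{"xyz": [0.1,0,-1.5],"twist": [0,0,0],"jaw": 0.4},{"xyz": [0.1,0,-4],"twist": [0,0,0],"jaw": 0.4},{"xyz": [0.1,0,-8],"twist": [0,0,0],"jaw": 0.4},{"xyz": [0.1,0,-9],"twist": [0,0,0],"jaw": 0.4},{"xyz": [0.1,0,-9],"twist": [0,0,0],"jaw": 0.4}])

```text
time_s: 12.32
tool_pos: [0.5067, -0.3825, 0.4451]
tool_rot: [179.7, -0.3, 16.6]
force: [-0.5, -0.3, -0.4]
grip_width: 0.0521
grasp_force: 0.0
```

```bash
python3 - <<'E'
from h import *
from cell import env
o=env.get_obs();print(o["time_s"],o["tool_pos"].round(4),o["force"].round(1),o["grip_width"])
c=shoot(env,"wrist","w9");th,al=final();k,_=knob(th,al,0)
p=proj(c,k);h=proj(c,[*c2w(piv(th)+102*np.array([np.cos(al),np.sin(al)])),.1595]);print("expected knob",p,"hole102",h,"knob if level/up .12",proj(c,knob(th,al,.12)[0]))
g=cv2.cvtColor(c["img"],cv2.COLOR_RGB2GRAY);np.set_printoptions(linewidth=250)
u,v=map(int,p);print(u-24,v-24);print(g[v-24:v+24:2,u-24:u+24:2])
E
```

```text
12.3167 [ 0.5067 -0.3825  0.4451] [-0.5 -0.3 -0.4] 0.05209193224715583
expected knob [311.79680832 255.35128737] hole102 [312.23058682 275.90091179] knob if level/up .12 [311.66005355 267.16012677]
287 231
[[ 76  76  62  41  44  45  73  91 122 125 124 126 124 124 126 127 124 136 240 174 139 140 139 141]
 [ 76  76  55  41  44  73  82 103 120 121 121 121 120 122 121 122 122 186 250 218 151 138 140 139]
 [ 76  77  46  44  75  81  97 125 122 121 123 120 121 122 122 124 145 202 250 239 143 137 140 140]
 [ 75  72  44  75  83  99 141 130 126 123 125 124 121 114 122 143 248 247 251 227 126 132 137 139]
 [ 77  61  72  82 101 143 151 132 125 121 114 102 101 104 104 163 249 250 250 205 122 125 130 136]
 [ 75  77  80 100 142 151 152 132 126 117  95  92  95  95  96 110 186 248 247 192 124 125 124 130]
 [ 75  80  99 140 151 150 149 130 123 100  86  85  79  81  90  93 126 205 126 143 126 125 124 125]
 [ 79  99 137 147 146 146 145 126 124  91  78  82  90  91  88  80  86 107 119 127 129 127 126 124]
 [ 98 136 143 143 144 141 123 122 124  88  89  99 104 105 103  95  85 102 120 130 132 129 128 125]
 [1
[... 782 characters left out ...]
9 150]
 [228 228 229 229 230 231 230 227 247 246 246 246 240 238 239 246 246 245 245 233 232 233 234 234]
 [226 228 228 228 230 230 215 223 247 246 245 248 248 247 246 245 245 245 245 231 231 232 233 235]
 [225 226 227 228 229 229 216 225 247 245 245 243 232 225 232 244 245 244 244 230 230 230 232 233]
 [227 225 226 228 229 229 229 230 247 244 240 230 234 234 228 222 244 244 244 229 228 229 231 233]
 [229 227 226 226 228 228 228 225 246 244 222 233 235 232 163 146 235 244 243 231 227 228 230 231]
 [229 228 227 226 226 227 212 220 246 243 181 169 202 216 134 127 232 242 243 232 229 228 228 230]
 [229 229 229 228 226 225 166 219 245 243 214 101 110 116  98 141 240 242 242 233 230 229 228 229]]
```

```bash
python3 -c "
from cell import env
print(env.sign_off())"
```

```text
the job is handed in; nothing more can be done
None
```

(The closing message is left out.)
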